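Load the tapping shuttle with folded covers

TASK

Load the tapping shuttle: throw the red clamp lever over to the back to free the carriage, slide the carriage until its red pointer lines up with the yellow mark, lock the lever again, and hang every white cover that is there over the black bar, straddling it, upright and with its whole length on the bar. Then free the clamp, slide the loaded carriage back fully home against the stop at the robot's right, and lock it again, with all covers still hanging. Never slide the carriage while it is clamped, and leave the jar, screwdriver, carton, steel block, mug and bottle alone.

Things in the scene. Friction and masses are not known exactly. Their poses are not given: they have to be found in the camera images.
- base: Dark steel slide base fixed to the bench, 130 mm in x, 570 mm in y, plate top 12 mm above the bench. Origin: centre of its underside. Its y axis is the slide direction; its -x side is the front, facing the robot. The home stop is the blue end wall at its -y end, 34 mm high.
- slide (a joint): Position of the aluminium carriage along the base's +y, in m: 0 is fully home against a hard stop at the -y end, 0.115 the far limit. About 5 N of friction; it stays where it is left. The clamp does not block it physically, but it must not be slid while clamped.
- clamp (a joint): Red clamp lever at the carriage's +y end, rad: 0 is locked (leaning 0.5 rad towards base -x, the front), 1.0 is free (leaning 0.5 rad towards base +x, the back). Stops at both ends, light friction, stays where it is left; it can be pushed over at its tip.
- clamp_tip (a point): The tip of the clamp lever (moves with the lever, in the base's x-z plane; lever 75 mm from pivot to tip centre, red ball 26 mm across, pivot 56 mm above the bench on a grey block whose top is 59 mm up; tip about 122 mm up at both ends).
- bar_top (a point): Centre of the top face of the black hanging bar on the carriage, 120 mm above the bench; axes as the base's. Bar: 28 mm wide in x, 280 mm long along y (140 mm either side), 26 mm high, on two 16 mm stems. A hung cover's roof rests on it, its origin 45 mm below this face, with 11 mm of sideways play each way; its legs end 41 mm above the deck.
- post_top (a point): Centre of the top of the blue pull post on the carriage's -y end: upright, 24 x 24 mm, 119 mm above the bench, 85 mm tall above the deck. Grip it to slide the carriage. The bar ends 40 mm from its face, the clamp lever is on the far end of the carriage.
- pointer (a point): Red pointer on the front (-x) edge of the carriage, at the middle of its length (same y along the base as bar_top), outer end.
- mark: Yellow loading mark lying on the front edge of the base plate, its line 6 mm wide, 45 mm long across the slide, jutting out at the front with a small crossbar; its place along the base's y differs from run to run. Origin: on the middle of the line's width, at its underside; axes as the base's.
- cover1: White folded sheet cover, an inverted U: 56 mm wide along its x (3 mm legs, 50 mm clear between them), 60 mm long along its y (ends open), 48 mm high, roof 3 mm, 100 to 200 g. Origin: centre of its footprint at the feet of the legs; z up to the roof. Starts standing on its legs on the bench; grip it across the legs. None if absent in this run.
- cover2: White folded sheet cover, an inverted U: 56 mm wide along its x (3 mm legs, 50 mm clear between them), 60 mm long along its y (ends open), 48 mm high, roof 3 mm, 100 to 200 g. Origin: centre of its footprint at the feet of the legs; z up to the roof. Starts standing on its legs on the bench; grip it across the legs. None if absent in this run.
- cover3: White folded sheet cover, an inverted U: 56 mm wide along its x (3 mm legs, 50 mm clear between them), 60 mm long along its y (ends open), 48 mm high, roof 3 mm, 100 to 200 g. Origin: centre of its footprint at the feet of the legs; z up to the roof. Starts standing on its legs on the bench; grip it across the legs. None if absent in this run.
- cover4: White folded sheet cover, an inverted U: 56 mm wide along its x (3 mm legs, 50 mm clear between them), 60 mm long along its y (ends open), 48 mm high, roof 3 mm, 100 to 200 g. Origin: centre of its footprint at the feet of the legs; z up to the roof. Starts standing on its legs on the bench; grip it across the legs. None if absent in this run.
- paste_jar: Bystander: jar, 60 mm across, 75 mm high; origin at centre of underside.
- screwdriver: Bystander: screwdriver, 190 mm, lying on the bench; origin near its middle, underside.
- rivet_carton: Bystander: open cardboard carton 130 x 100 x 70 mm; origin at centre of underside.
- gauge_block: Bystander: steel block 70 x 30 x 30 mm; origin at centre of underside.
- cup: Bystander: blue mug, 80 mm across, 90 mm high, handle to its +y; origin at centre of underside.
- oil: Bystander: white oil bottle, 56 mm across, 150 mm high; origin at centre of underside.
Things that resemble listed ones, but are neither listed nor needed, are in the scene too. What is shaped like the cover4 but orange, purple or turquoise is not meant.

How it is judged:
On the way, in this order (a step that is already met when the one before it is completed fails the run):
1. the clamp is freed (value of joint clamp above 0.85 rad), for 0.1 s.
2. the pointer is at the yellow mark (within 6 mm) and the clamp locked (y of pointer in the frame of mark between -0.006 and 0.006 m and value of joint clamp below 0.15 rad), for 0.3 s.
3. every cover present hangs over the bar, carriage still locked at the mark (all of step 2 and x of cover1 in the frame of bar_top between -0.016 and 0.016 m and y of cover1 in the frame of bar_top between -0.116 and 0.116 m and z of cover1 in the frame of bar_top between -0.05 and -0.04 m and angle between each of cover1, cover2, cover3, cover4's own z axis and vertical below 0.12 rad and x of cover2 in the frame of bar_top between -0.016 and 0.016 m and y of cover2 in the frame of bar_top between -0.116 and 0.116 m and z of cover2 in the frame of bar_top between -0.05 and -0.04 m and x of cover3 in the frame of bar_top between -0.016 and 0.016 m and y of cover3 in the frame of bar_top between -0.116 and 0.116 m and z of cover3 in the frame of bar_top between -0.05 and -0.04 m and x of cover4 in the frame of bar_top between -0.016 and 0.016 m and y of cover4 in the frame of bar_top between -0.116 and 0.116 m and z of cover4 in the frame of bar_top between -0.05 and -0.04 m and linear speed of each of cover1, cover2, cover3, cover4 below 0.02 m/s), for 0.3 s.
4. the clamp is freed again (value of joint clamp above 0.85 rad), for 0.1 s.
5. the loaded carriage is home, the clamp still free (value of joint slide below 0.004 m and value of joint clamp above 0.85 rad), for 0.1 s.
At the end, for the whole second after the job is handed in: The carriage is home (within 4 mm of the stop), the clamp lever locked (within 0.15 rad), and every cover present hangs at rest over the bar: upright within 0.12 rad, its roof on the bar within 5 mm, straddling it, and its length on the bar (origin within 116 mm of the bar's middle) (value of joint slide below 0.004 m and value of joint clamp below 0.15 rad and x of cover1 in the frame of bar_top between -0.016 and 0.016 m and y of cover1 in the frame of bar_top between -0.116 and 0.116 m and z of cover1 in the frame of bar_top between -0.05 and -0.04 m and angle between each of cover1, cover2, cover3, cover4's own z axis and vertical below 0.12 rad and x of cover2 in the frame of bar_top between -0.016 and 0.016 m and y of cover2 in the frame of bar_top between -0.116 and 0.116 m and z of cover2 in the frame of bar_top between -0.05 and -0.04 m and x of cover3 in the frame of bar_top between -0.016 and 0.016 m and y of cover3 in the frame of bar_top between -0.116 and 0.116 m and z of cover3 in the frame of bar_top between -0.05 and -0.04 m and x of cover4 in the frame of bar_top between -0.016 and 0.016 m and y of cover4 in the frame of bar_top between -0.116 and 0.116 m and z of cover4 in the frame of bar_top between -0.05 and -0.04 m and linear speed of each of cover1, cover2, cover3, cover4 below 0.02 m/s); the robot touches nothing.
It fails at once if the carriage is slid (faster than 30 mm/s) while the clamp is locked (value of joint clamp below 0.3 rad and (velocity of joint slide above 0.03 m/s or velocity of joint slide below -0.03 m/s)).
It fails at once if a bystander is moved more than 30 mm (distance of any of paste_jar, screwdriver, rivet_carton, gauge_block, cup, oil from where it was at the start of the episode above 0.03 m).
Of cover1, cover2, cover3, cover4 only 2 to 4 are there at a start; the rules pass over those that are not, and their reading is None.
At some moment in a run one of cover1, cover2, cover3, cover4 may be knocked a few centimetres aside while the robot is not near it.
Once in a run the grip may slacken for a moment while it holds something.
It also fails if it takes over 210 s, if anything falls off the work surface, if the arm or the gripper's body presses on something with over 40 N, if the wrist force passes 120 N, or if a joint passes its speed limit or range.

ROBOT

A 7-joint arm with a two-finger parallel gripper is mounted at the origin on the work surface. World frame = base frame: x ahead of the robot, y to its left, z up, the work surface at z = 0. Lengths are in m, angles in rad, forces in N, time in s.
With the tool pointing down it reaches from about 0.425 to 0.875 m from the base axis. Payload 4.7 kg.
Tool frame: the origin (TCP) lies midway between the tips of the shut fingers; the grasp point (between the pads) lies 19 mm behind it (grip_depth is the distance from the TCP to the grasp point, in m); z points along the fingers, y is the line along which they close (so a half turn about z gives the same grasp; the last joint's range is limited). The gripper opens to 87 mm and grips with 3 to 60 N. Pads are 19 mm wide; open, the fingers measure 117 mm over their backs; the gripper's body (75 mm by 190 mm) begins 51 mm behind the grasp point.
Start: joints at [1.169, 0.321, -0.07, 1.45, 0.023, 1.371, -0.057], TCP at [0.263, -0.595, 0.223] pointing down, gripper open.
Joint ranges: [-2.86, 2.86], [-0.3, 2.09], [-1.38, 1.24], [0.06, 2.45], [-1.56, 4.7], [0.09, 2.05], [-2.69, 2.69]. Speed limits (rad/s): [2.57, 2.57, 3.14, 3.14, 3.14, 3.14, 3.14].

INTERFACE

Orientations are given as [roll, pitch, yaw] about the fixed x, y, z axes, in that order (R = Rz(yaw) Ry(pitch) Rx(roll)).
In Python, from workcell import * gives the robot as it stands. Calls block until the motion is done:
- move_ptp(position, orientation): joint-space move of the TCP to a pose.
- movel(position, max_speed=0.15, rotation=None, f_stop=None): straight line of the TCP; rotation=None keeps the orientation; max_speed is the mean speed in m/s. With f_stop (N) it stops when the force on the tool has changed by that much, and returns True; else False.
- movej(angles): joint-space move.
- grip(opening, strength=None): opening from 0.0 (shut) to 1.0 (fully open); strength is the grip in N (None keeps the last); returns when the fingers have stopped.
- hold(seconds).
- ik(position, orientation): joint angles nearest the present ones, or None.
- grab_frame(name): name is "scene" or "top"; returns a dict with "pixels" (384x512x3 uint8, red, green, blue), "K" (3x3 intrinsics, pixels), "R" (3x3) and "t" (3): a world point X has camera coordinates R X + t. Camera axes: x right, y down, z forward; pixel columns grow to the right and rows downward; lengths in m; the calibration is good to about 2 mm. A picture is of the moment at which its call begins. There is no depth.
A pose or a line that the arm cannot do raises PlanningError and nothing moves.
- job_done(): hands the job in; it is judged then, once.
Readings, each from a call of its own:
- read_t(): time.
- read_joint_pos(): joint angles.
- read_joint_vel(): joint speeds.
- read_tau(): joint torques, N m.
- read_position(): TCP position.
- read_ee_rot(): TCP orientation.
- read_ft_force(): force on the tool from outside, world axes, zero at the start.
- read_ft_torque(): the same for the moment, N m.
- read_gripper_width(): opening from 0.0 (shut) to 1.0 (fully open).
- read_finger_force(): force on a finger pad.
Only numpy, scipy, OpenCV 4.12 (cv2) and the standard library are available. Lean on these libraries where they do the work, as an engineer would, in place of code of your own. Each camera call takes 0.05 s, during which the arm holds its last target. There are 200 camera calls.

## Working session

There is one attempt and no reset: what is moved stays moved. The work goes in short steps, each a Python script; the robot and the scene stay as the last script left them, time stands still between calls to the robot, and variables do not carry over. Pictures are saved under pics/ and viewed, at most 14 in all, crops included, and the job is handed in when it is done.

```bash
mkdir -p pics; python3 - <<'E'
from workcell import *
import cv2,numpy as np
for n in("scene","top"):
    f=grab_frame(n); cv2.imwrite(f"pics/{n}0.png",cv2.resize(f["pixels"][:,:,::-1],(800,600),interpolation=cv2.INTER_CUBIC))
    cv2.imwrite(f"raw_{n}0.png",f["pixels"][:,:,::-1])
    print(n,f["K"],f["R"],f["t"],-f["R"].T@f["t"])
print(read_t(),read_ee_rot(),read_position(),read_gripper_width())
E
```

```text
scene [[445.43076249   0.         254.07579062]
 [  0.         445.43076249 197.72230783]
 [  0.           0.           1.        ]] [[-0.70988974  0.70430493  0.00333569]
 [ 0.47424466  0.48149601 -0.73705739]
 [-0.52071927 -0.52164755 -0.67582193]] [ 0.36779425 -0.17341544  1.89134058] [1.32819221 0.81107271 1.14916546]
top [[412.73498179   0.         262.72213649]
 [  0.         412.73498179 192.25581943]
 [  0.           0.           1.        ]] [[ 9.33362005e-04 -9.99942941e-01 -1.06415602e-02]
 [-9.91345474e-01  4.71746052e-04 -1.31278055e-01]
 [ 1.31275585e-01  1.06719925e-02 -9.91288469e-01]] [0.00159526 0.51138615 1.23277574] [ 0.3451255  -0.01180225  1.28918713]
0.1 [-3.13990605e+00  1.00656201e-04  4.15743471e-01] [ 0.26227629 -0.59420973  0.22158151] 1.0014365037404034
```

View pics/scene0.png

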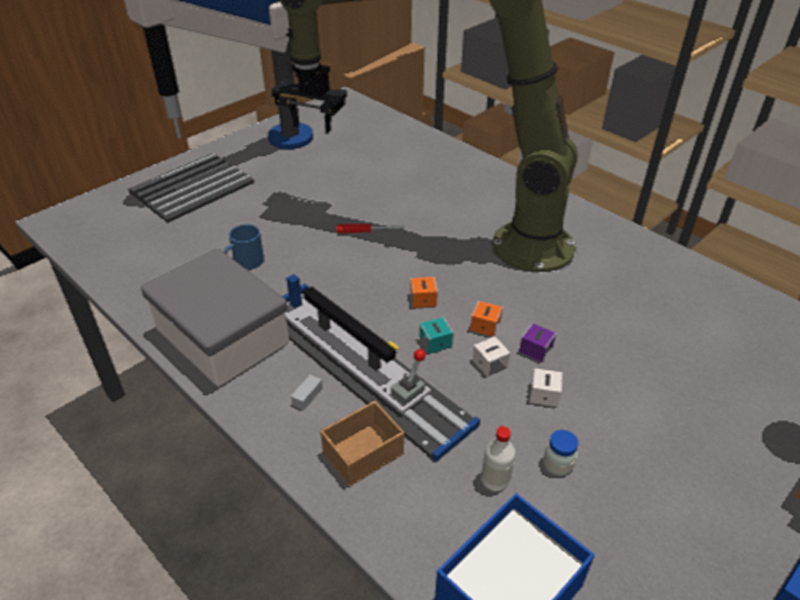

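View pics/top0.png

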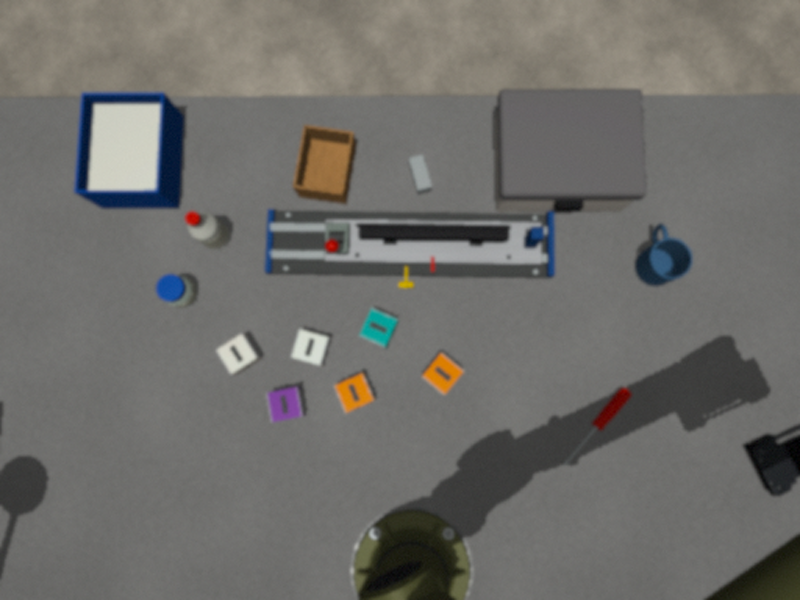

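Scene picture (800x600 pixels): white covers at (490,355) and (546,387). Look-alikes are orange (424,292) and (486,318), turquoise (436,334) and purple (538,343). Other white or grey things: the bottle (498,465), the tray (515,555) and the big grey lidded box (215,310). The red ball is at (419,355), with other reds at the bottle cap (503,434) and screwdriver (352,229). The post is at (293,290) and the mark at (392,347).
Top picture: white covers at (237,353) and (310,346), ball (333,245), mark (406,275), pointer (433,264), post (536,235). I choose the two white ones and check them in a crop.

```bash
cat > h.py <<'E'
import cv2,numpy as np
from workcell import *
def ray(f,uv):
    c=-f["R"].T@f["t"]; d=f["R"].T@np.linalg.inv(f["K"])@np.array([uv[0],uv[1],1.]); return c,d/np.linalg.norm(d)
def onz(f,uv,z):
    c,d=ray(f,uv); return c+d*(z-c[2])/d[2]
def tri(f,a,g,b):
    c1,d1=ray(f,a);c2,d2=ray(g,b)
    s=np.linalg.lstsq(np.c_[d1,-d2],c2-c1,rcond=None)[0]
    p,q=c1+s[0]*d1,c2+s[1]*d2; return (p+q)/2,np.linalg.norm(p-q)
def proj(f,X):
    p=f["K"]@(f["R"]@np.asarray(X)+f["t"]); return p[:2]/p[2]
def mask(f,col):
    h=cv2.cvtColor(f["pixels"],cv2.COLOR_RGB2HSV);H,S,V=[h[:,:,i].astype(int) for i in range(3)]
    m={"red":((H<6)|(H>174))&(S>150)&(V>80),"yellow":(H>20)&(H<32)&(S>150)&(V>90),
       "blue":(H>105)&(H<118)&(S>140)&(V>50),"white":(S<30)&(V>175),"black":(V<40)}[col]
    return m.astype(np.uint8)
def blobs(f,col,mn=5):
    n,l,s,c=cv2.connectedComponentsWithStats(mask(f,col))
    return [(c[i],s[i],l==i) for i in range(1,n) if s[i][4]>=mn]
E
python3 - <<'E'
from h import *
S,T=grab_frame("scene"),grab_frame("top")
for n,f in(("S",S),("T",T)):
    for c in("red","yellow","blue","white"):
        for b in blobs(f,c):print(n,c,b[0].round(1),b[1].tolist())
a=S["pixels"][165:270,240:380,::-1]; b=T["pixels"][120:280,130:370,::-1]
cv2.imwrite("pics/c1.png",cv2.resize(a,(800,600),interpolation=cv2.INTER_CUBIC))
cv2.imwrite("pics/c2.png",cv2.resize(b,(800,533),interpolation=cv2.INTER_CUBIC))
E
```

```text
S red [226.1 145.6] [216, 143, 21, 6, 115]
S red [268.1 226.7] [265, 223, 7, 8, 41]
S red [321.6 277.5] [318, 273, 9, 10, 70]
S yellow [251.5 221. ] [249, 219, 6, 5, 16]
S blue [153.    4.4] [117, 0, 61, 15, 432]
S blue [185.4  87.6] [172, 79, 28, 16, 275]
S blue [188.2 185.8] [182, 176, 14, 20, 149]
S blue [291.1 280.9] [277, 267, 30, 28, 175]
S blue [360.4 283. ] [352, 275, 18, 17, 224]
S blue [330.  352.3] [278, 316, 102, 68, 1294]
S blue [506.1 375. ] [496, 359, 16, 25, 206]
S white [176.    3.1] [173, 2, 7, 3, 13]
S white [224.3 225.6] [183, 192, 78, 70, 387]
S white [223.4 217.8] [212, 206, 22, 23, 124]
S white [314.5 222.9] [304, 216, 22, 15, 174]
S white [350.2 242.8] [341, 236, 19, 15, 208]
S white [284.3 262.7] [273, 254, 25, 19, 57]
S white [272.1 272.2] [260, 263, 25, 20, 65]
S white [323.8 290.2] [317, 284, 12, 11, 72]
S white [328.8 361. ] [286, 327, 86, 57, 2947]
T red [123.  139.4] [119, 136, 9, 8, 61]
T red [212.2 156.8] [208, 153, 9, 8, 57]
T red [276.5 170.5] [276, 168, 2, 6, 12]
T red [392.  260.8] [381, 249, 23, 26, 208]
T yellow [259.6 178.7] [255, 170, 10, 14, 59]
T blue [87.4 98.9] [48, 60, 69, 72, 1869]
T blue [173.  137.8] [172, 135, 3, 7, 20]
T blue [351.8 155. ] [350, 136, 4, 41, 131]
T blue [342.2 150.6] [337, 146, 11, 11, 77]
T blue [171.9 160.3] [170, 148, 5, 26, 74]
T blue [108.7 183.8] [100, 176, 18, 17, 236]
T white [79.4 94. ] [57, 67, 45, 55, 2288]
T white [197.6 221.9] [187, 211, 22, 22, 307]
T white [150.8 226.1] [139, 215, 24, 24, 295]
```

View pics/c1.png

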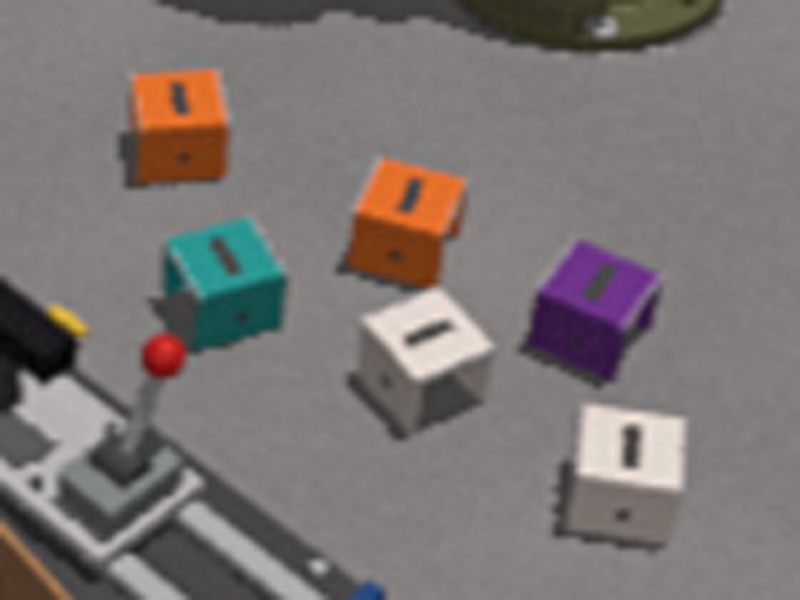

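View pics/c2.png

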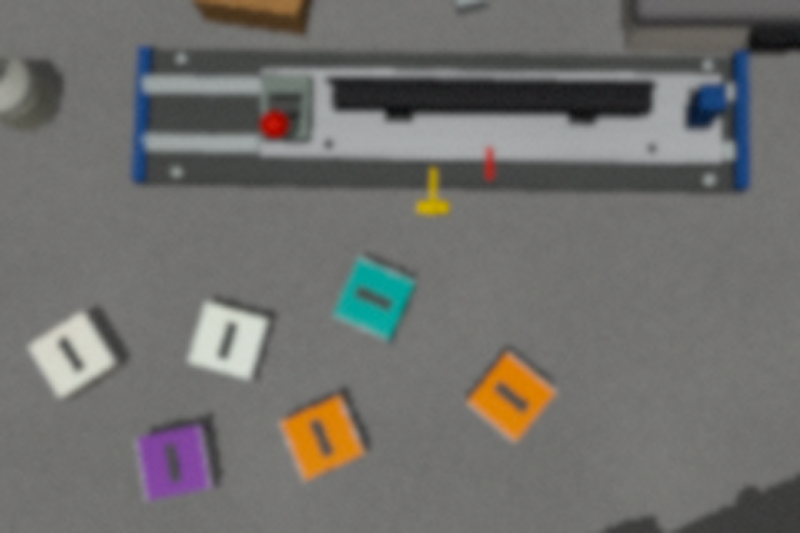

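Crop 1: the white covers' slots run across the legs. The dotted faces are legs and the open end is visible at (440,390), so the fingers close along the slot. Both chosen covers are truly white: (430,335) and (632,450) in crop 1, (228,340) and (72,353) in crop 2. The mark (433,190) lies +y of the pointer (490,165).

```bash
cat >> h.py <<'E'
def near(bs,uv): return min(bs,key=lambda b:np.hypot(*(b[0]-uv)))
def slot(f,b):
    "centroid, long axis pixel ends of dark slot in white roof blob"
    x,y,w,h,_=b[1]; m=b[2].astype(np.uint8)
    hull=np.zeros_like(m); c=np.vstack(cv2.findContours(m,0,2)[0]); cv2.fillConvexPoly(hull,cv2.convexHull(c),1)
    hull=cv2.erode(hull,np.ones((3,3)),iterations=2)
    g=f["pixels"].mean(2); ys,xs=np.nonzero(hull); wgt=np.clip(np.percentile(g[m>0],50)-20-g[ys,xs],0,None)
    P=np.c_[xs,ys]; c=(P*wgt[:,None]).sum(0)/wgt.sum(); C=np.cov(P.T,aweights=wgt+1e-9)
    v=np.linalg.eigh(C)[1][:,1]; return c,v,cv2.minAreaRect(cv2.convexHull(np.argwhere(m)[:,::-1].astype(np.float32)))
def covers(S,T,verbose=True):
    out=[]
    for b in blobs(T,"white",100):
        if b[1][4]>600: continue
        c,v,r=slot(T,b)
        p0=onz(T,c,.048); q=near(blobs(S,"white",80),proj(S,p0)); cs,_,_=slot(S,q)
        X,e=tri(T,c,S,cs)
        d=onz(T,c+4*v,.048)-onz(T,c-4*v,.048); yaw=np.arctan2(d[1],d[0]); yaw=(yaw+np.pi/2)%np.pi-np.pi/2
        rc=onz(T,r[0],.048)
        box=[onz(T,k,.048)[:2] for k in cv2.boxPoints(r)]; ed=[np.round(np.r_[np.linalg.norm(box[i+1]-box[i]),np.arctan2(*(box[i+1]-box[i])[::-1])],3).tolist() for i in(0,1)]
        if verbose: print("cover slot",p0.round(4),"rect",rc.round(4),"tri",X.round(4),"err",e.round(4),"slot yaw",yaw.round(3),"edges",ed)
        out.append((p0,rc,X,yaw))
    return out
def ball(S,T,g=None):
    a=[b for b in blobs(T,"red",30) if 40<b[1][4]<90 and b[0][1]<200]; best=None
    for i in a:
        for j in blobs(S,"red",25):
            X,e=tri(T,i[0],S,j[0])
            if e<.01 and abs(X[2]-.122)<.02: best=(X,e)
    return best
E
python3 - <<'E'
from h import *
S,T=grab_frame("scene"),grab_frame("top")
covers(S,T); print("ball",ball(S,T))
# base end walls, top 34 mm
for b in blobs(T,"blue",60):
    if b[1][2]<8:
        ys,xs=np.nonzero(b[2]); print("wall",onz(T,(xs.mean(),ys.min()),.034).round(4),onz(T,(xs.mean(),ys.max()),.034).round(4))
p=near(blobs(T,"red"),(276,170)); y=near(blobs(T,"yellow"),(260,178))
print("pointer",onz(T,p[0],.034).round(4))
ys,xs=np.nonzero(y[2]); 
for r in sorted(set(ys)): print(r,xs[ys==r], onz(T,(xs[ys==r].mean(),r),.014)[:2].round(4))
# bar: dark, in box
def bar(f,roi):
    x0,y0,x1,y1=roi; m=(f["pixels"][y0:y1,x0:x1].max(2)<38).astype(np.uint8)
    n,l,s,c=cv2.connectedComponentsWithStats(m); i=1+np.argmax(s[1:,4]); P=np.argwhere(l==i)[:,::-1]+[x0,y0]; return P,s[i]
P,s=bar(T,(215,135,340,165)); print("bar T",s, [P[P[:,0]==c][:,1].tolist() for c in(235,260,290,320)], [P[P[:,1]==r][[0,-1],0] for r in sorted(set(P[:,1]))])
P,s=bar(S,(190,180,260,240)); r=cv2.minAreaRect(P.astype(np.float32)); print("bar S",s,cv2.boxPoints(r))
E
```

```text
cover slot [0.4198 0.197  0.048 ] rect [0.4196 0.1975 0.048 ] tri [0.4201 0.1971 0.0461] err 0.0005 slot yaw -0.278 edges [[0.055, -0.256], [0.058, -1.848]]
cover slot [0.4076 0.3383 0.048 ] rect [0.4071 0.3385 0.048 ] tri [0.4077 0.3385 0.047 ] err 0.0003 slot yaw 0.593 edges [[0.057, -1.002], [0.055, -2.557]]
ball (array([0.60257984, 0.14735239, 0.12374973]), np.float64(0.0013666259398542459))
wall [ 0.6881 -0.2757  0.034 ] [ 0.5617 -0.2722  0.034 ]
wall [0.6507 0.2852 0.034 ] [0.5716 0.2829 0.034 ]
pointer [ 0.5791 -0.0408  0.034 ]
170 [259 260] [0.5845 0.0121]
171 [259 260] [0.5813 0.0121]
172 [259 260 261] [0.5781 0.0105]
173 [259 260 261] [0.5749 0.0105]
174 [259 260 261] [0.5717 0.0105]
175 [259 260] [0.5686 0.0121]
176 [259 260] [0.5654 0.0121]
177 [259 260] [0.5622 0.0121]
178 [259 260] [0.559  0.0121]
179 [259 260] [0.5559 0.0121]
180 [256 257 258 259 260 261 262 263] [0.5527 0.012 ]
181 [255 256 257 258 259 260 261 262 263 264] [0.5495 0.012 ]
182 [255 256 257 258 259 260 261 262 263 264] [0.5464 0.012 ]
183 [256 257 258 259 260 261 262 263] [0.5432 0.012 ]
bar T [ 17  10  92  11 595] [[145, 146, 147, 150, 151], [145, 146, 147, 148, 151, 152], [145, 146, 147, 148, 149, 150, 151, 152], [146, 147, 148, 151, 152, 153]] [array([232, 293]), array([232, 323]), array([233, 323]), array([234, 323]), array([237, 323]), array([233, 323]), array([232, 321]), array([246, 322]), array([247, 320]), array([248, 307]), array([305, 305])]
bar S [  4   4  59  53 711] [[186.89964 195.23048]
 [197.30858 181.6989 ]
 [254.04463 225.34203]
 [243.6357  238.87361]]
```

```bash
python3 - <<'E'
from h import *
S,T=grab_frame("scene"),grab_frame("top")
# subpixel bar edges in T by gradient of columns
def edge(prof,thr=None):
    g=np.abs(np.gradient(cv2.GaussianBlur(prof.astype(np.float32).reshape(1,-1),(1,1),0).ravel())); i=np.argmax(g); w=g[max(0,i-2):i+3]; return (np.arange(max(0,i-2),i+3)[:len(w)]*w).sum()/w.sum()
G=T["pixels"].mean(2)
pts=[]
for u in range(236,320,2): pts.append(onz(T,(u,139+edge(G[139:149,u])),.12)[:2])
pts=np.array(pts); k=np.polyfit(pts[:,1],pts[:,0],1); print("bar back edge x at y=-.04:",np.polyval(k,-.04),"slope",k[0],"res",np.std(pts[:,0]-np.polyval(k,pts[:,1])))
for r in(146,147,148): print("ends",onz(T,(225+edge(G[r,225:240]),r),.12).round(4),onz(T,(316+edge(G[r,316:332]),r),.12).round(4))
# front edge of base plate, back edge
for (r0,r1,z) in((130,140,.012),(170,180,.012)):
    pts=np.array([onz(T,(u,r0+edge(G[r0:r1,u])),z)[:2] for u in range(285,340,2)]+[onz(T,(u,r0+edge(G[r0:r1,u])),z)[:2] for u in range(180,205,2)])
    k=np.polyfit(pts[:,1],pts[:,0],1); print("base edge",np.polyval(k,-.04),k[0],np.std(pts[:,0]-np.polyval(k,pts[:,1])))
# bar from scene: triangulate corners by minAreaRect
P=np.array([[186.9,195.2],[197.3,181.7],[254,225.3],[243.6,238.9]])
for p in P: print("S at .12",onz(S,p,.12).round(4),"at .094",onz(S,p,.094).round(4))
b=near(blobs(S,"blue"),(188,186)); q=near(blobs(T,"blue"),(342,150.6)); print("post tri",tri(T,q[0],S,b[0]))
print("post T top",onz(T,q[0],.115))
for yw in (np.pi/2,-np.pi/2,0,np.pi):
    for X in((.6,.147,.11),(.62,-.24,.08),(.62,0,.085)): print(yw,X,None if ik(X,[np.pi,0,yw]) is None else ik(X,[np.pi,0,yw]).round(2) if hasattr(ik(X,[np.pi,0,yw]),'round') else ik(X,[np.pi,0,yw]))
E
```

```text
bar back edge x at y=-.04: 0.6427277540609586 slope 0.018961795566412674 res 0.0005402068604404887
ends [0.6355 0.0982 0.12  ] [ 0.635  -0.1816  0.12  ]
ends [0.6325 0.098  0.12  ] [ 0.632  -0.1801  0.12  ]
ends [0.6295 0.0981 0.12  ] [ 0.6291 -0.1797  0.12  ]
base edge 0.6949774352441835 0.013201285901947888 0.002993478145030678
base edge 0.5635654407183772 0.020078810071837858 0.001445303762107113
S at .12 [ 0.6907 -0.1545  0.12  ] at .094 [ 0.6746 -0.1788  0.094 ]
S at .12 [ 0.6197 -0.1848  0.12  ] at .094 [ 0.6018 -0.21    0.094 ]
S at .12 [0.6274 0.1093 0.12  ] at .094 [0.6097 0.0916 0.094 ]
S at .12 [0.6917 0.1282 0.12  ] at .094 [0.6756 0.1109 0.094 ]
post tri (array([ 0.62948641, -0.23483532,  0.07660448]), np.float64(0.004847824577753962))
post T top [ 0.62213232 -0.229581    0.115     ]
1.5707963267948966 (0.6, 0.147, 0.11) [ 0.5   0.54 -1.03  1.64  0.48  1.24 -0.63]
1.5707963267948966 (0.62, -0.24, 0.08) [ 0.71  0.5  -0.51  1.56  0.26  1.15  0.15]
1.5707963267948966 (0.62, 0, 0.085) [ 0.5   0.45 -0.69  1.67  0.31  1.14 -0.26]
-1.5707963267948966 (0.6, 0.147, 0.11) [ 0.58  0.63 -1.18  1.64  0.6   1.29  2.44]
-1.5707963267948966 (0.62, -0.24, 0.08) [-0.41  0.68  1.06  1.6  -0.63  1.23 -2.37]
-1.5707963267948966 (0.62, 0, 0.085) [ 0.82  0.67 -1.18  1.66  0.65  1.26  2.65]
0 (0.6, 0.147, 0.11) [ 0.44  0.49 -0.93  1.65  0.41  1.21 -2.15]
0 (0.62, -0.24, 0.08) [ 0.57  0.47 -0.31  1.56  0.15  1.13 -1.35]
0 (0.62, 0, 0.085) [ 0.44  0.42 -0.61  1.67  0.26  1.13 -1.8 ]
3.141592653589793 (0.6, 0.147, 0.11) [ 0.51  0.54 -1.04  1.64  0.49  1.24  0.94]
3.141592653589793 (0.62, -0.24, 0.08) [ 0.79  0.53 -0.62  1.55  0.32  1.17  1.68]
3.141592653589793 (0.62, 0, 0.085) [ 0.57  0.47 -0.78  1.67  0.36  1.15  1.27]
```

```bash
cat >> h.py <<'E'
PSI=-0.018
DN=lambda yaw:[np.pi,0,yaw]
YP=np.pi+PSI
def save(n,f,roi,size=None):
    x0,y0,x1,y1=roi; cv2.imwrite("pics/"+n,cv2.resize(f["pixels"][y0:y1,x0:x1,::-1],None,fx=4,fy=4,interpolation=cv2.INTER_CUBIC))
def st(*a): print(*a,"t",round(read_t(),1),"p",np.round(read_position(),4),"F",np.round(read_ft_force(),1))
def lever(free,y,xp):
    "xp: pivot x. push lever with closed fingers"
    s=1 if free else -1
    x0=xp-s*.036-s*.055; x1=xp+s*.036-s*.0225+s*.014
    p=read_position(); movel([p[0],p[1],.25],.25)
    grip(0.0); move_ptp([x0,y,.25],DN(YP)); movel([x0,y,.106],.15)
    r=movel([x1,y,.106],.06,f_stop=9); st("push stop",r)
    p=read_position(); movel([p[0]-s*.01,y,.106],.05); movel([p[0]-s*.01,y,.25],.2)
E
python3 - <<'E'
from h import *
p=read_position(); movel([p[0],p[1],.3],.2)
move_ptp([.5,.1,.3],DN(YP)); st("a")
lever(True,.148,.632)
p=read_position(); move_ptp([.5,-.2,.3],DN(YP))
S,T=grab_frame("scene"),grab_frame("top"); print(ball(S,T)); st("b")
save("lev1.png",S,(170,160,370,300))
E
```

```text
a t 3.5 p [0.5004 0.0988 0.2999] F [-1.2  0.3 -0.3]
push stop True t 8.5 p [0.6481 0.1482 0.1051] F [-1.2 -0.8  3.9]
(array([0.64988087, 0.40081524, 0.1415105 ]), np.float64(0.00016234447117821358))
b t 11.2 p [ 0.5007 -0.1984  0.2999] F [-0.6  0.2 -0.2]
```

View pics/lev1.png

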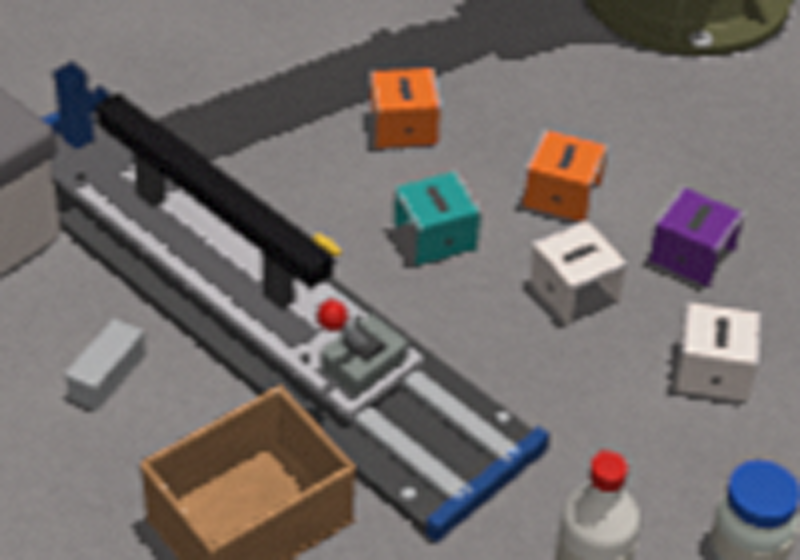

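Lever is now thrown to the back, with the ball at crop (333,314). Next, slide to the mark.

```bash
cat >> h.py <<'E'
def lballs(S,T):
    return [(X.round(4),round(e,4)) for i in blobs(T,"red",20) for j in blobs(S,"red",20) for X,e in [tri(T,i[0],S,j[0])] if e<.008 and .1<X[2]<.15 and abs(X[0]-.63)<.06 and X[1]<.3]
def ptr_mark(T):
    ps=[b for b in blobs(T,"red",5) if b[1][4]<30 and 160<b[0][1]<185]; y=near(blobs(T,"yellow"),(260,178))
    ys,xs=np.nonzero(y[2]); M=onz(T,(xs.mean(),ys.mean()),.014)
    if not ps: return None,M
    P=onz(T,ps[0][0],.034); return P,M,(P[1]-M[1])+.018*(P[0]-M[0])
E
python3 - <<'E'
from h import *
S,T=grab_frame("scene"),grab_frame("top"); print(lballs(S,T),ptr_mark(T))
d=-ptr_mark(T)[2]; print(d); assert .03<d<.09
grip(.57); move_ptp([.625,-.233,.25],DN(YP)); st("x",movel([.625,-.233,.076],.12,f_stop=12))
grip(0,25); print(read_gripper_width()); p=read_position(); st("g")
movel([p[0]+.018*d,p[1]+d,p[2]],.04); hold(.2); st("s")
grip(.57); p=read_position(); movel([p[0],p[1],.25],.15); move_ptp([.45,-.25,.3],DN(YP))
T=grab_frame("top"); S=grab_frame("scene"); print(lballs(S,T),ptr_mark(T)); st("e")
save("m1.png",T,(165,125,365,225))
E
```

```text
[(array([0.6703, 0.1463, 0.1204]), np.float64(0.0002))] (array([ 0.57910433, -0.04077886,  0.034     ]), array([0.55585975, 0.01205214, 0.014     ]), np.float64(-0.05241259620036299))
0.05241259620036299
x False t 14.6 p [ 0.6256 -0.2331  0.0769] F [ 1.3  0.2 -0. ]
0.27620479098604694
g t 15.2 p [ 0.625  -0.2333  0.0761] F [ 0.8 -0.6 -0.2]
s t 16.8 p [ 0.6258 -0.1813  0.0761] F [-1.6 -4.7  1.7]
[(array([0.6711, 0.1988, 0.1199]), np.float64(0.0002))] (array([0.58072863, 0.01134686, 0.034     ]), array([0.5518974 , 0.01204438, 0.014     ]), np.float64(-0.00017855867358880961))
e t 19.8 p [ 0.4511 -0.2491  0.2999] F [-0.1  0.2 -0.3]
```

View pics/m1.png

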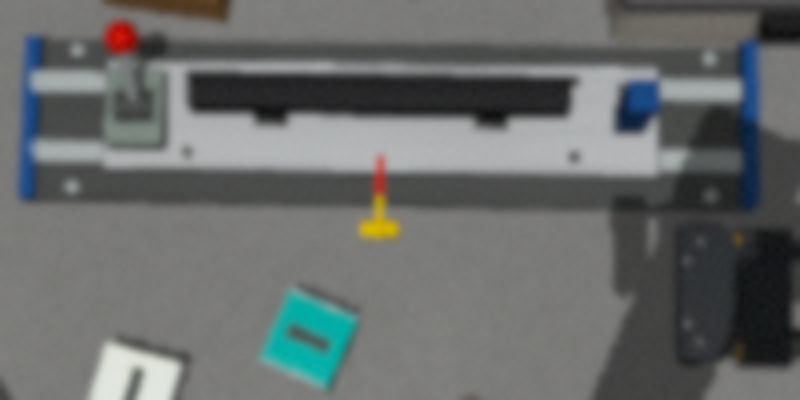

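Pointer and mark both sit at column 380, so they are aligned. Lock the lever, then take fresh cover measurements and hang the first.

```bash
cat >> h.py <<'E'
BAR=np.array([.6297,.0112])
def pick(c):
    X=(c[0]+c[1])/2; yaw=c[3]+np.pi/2
    grip(1.0); move_ptp([X[0],X[1],.20],DN(yaw)); movel([X[0],X[1],.07],.2); print("touch",movel([X[0],X[1],.010],.08,f_stop=10))
    grip(0,30); w=read_gripper_width(); st("grip",round(w,3)); movel([X[0],X[1],.20],.15); st("lift",round(read_gripper_width(),3))
    return .6<read_gripper_width()<.7
def hang(off):
    b=BAR+[-PSI*off,off]; y=np.pi/2+PSI
    move_ptp([b[0],b[1],.20],DN(y)); w=read_gripper_width(); st("over",round(w,3))
    if not .6<w<.7: return False
    movel([b[0],b[1],.150],.1); hold(.2); st("w",round(read_gripper_width(),3))
    print("contact",movel([b[0],b[1],.083],.05,f_stop=8)); st("hung")
    if read_position()[2]>.093: print("TOO HIGH"); return False
    grip(.85); movel([b[0],b[1],.22],.12); return True
E
python3 - <<'E'
from h import *
lever(False,.200,.633)
move_ptp([.45,-.25,.3],DN(YP))
S,T=grab_frame("scene"),grab_frame("top"); print(lballs(S,T),ptr_mark(T)[2]); c=covers(S,T)
if lballs(S,T)[0][0][0]<.62 and abs(ptr_mark(T)[2])<.004:
    if pick(c[0]): print(hang(.06))
move_ptp([.45,-.25,.3],DN(YP)); S,T=grab_frame("scene"),grab_frame("top"); print(ptr_mark(T)[2]); covers(S,T)
save("h1.png",S,(170,160,370,300))
E
```

```text
push stop True t 25.7 p [0.6235 0.1997 0.1062] F [2.6 0.8 0.6]
[(array([0.5998, 0.1997, 0.1215]), np.float64(0.0017))] 2.2160600425688787e-05
cover slot [0.4198 0.197  0.048 ] rect [0.4196 0.1975 0.048 ] tri [0.4201 0.1971 0.0461] err 0.0005 slot yaw -0.278 edges [[0.057, -0.256], [0.059, -1.848]]
cover slot [0.4076 0.3384 0.048 ] rect [0.4072 0.3387 0.048 ] tri [0.4078 0.3385 0.0471] err 0.0003 slot yaw 0.593 edges [[0.058, -1.002], [0.057, -2.557]]
touch False
grip 0.643 t 34.9 p [0.4199 0.1972 0.0101] F [-0.2 -1.   1.8]
lift 0.641 t 36.3 p [0.419  0.1972 0.1992] F [ 0.6 -0.5 -1.7]
over 0.643 t 37.3 p [0.6298 0.0734 0.2002] F [-0.3  0.8 -0.4]
w 0.642 t 38.1 p [0.6313 0.0714 0.1509] F [-0.1 -0.9 -1.3]
contact True
hung t 39.3 p [0.6306 0.0711 0.0852] F [-0.4 -1.2  4.8]
True
4.898095930522023e-06
cover slot [0.4076 0.3383 0.048 ] rect [0.4072 0.3387 0.048 ] tri [0.4078 0.3385 0.0471] err 0.0002 slot yaw 0.593 edges [[0.058, -1.002], [0.057, -2.557]]
```

View pics/h1.png

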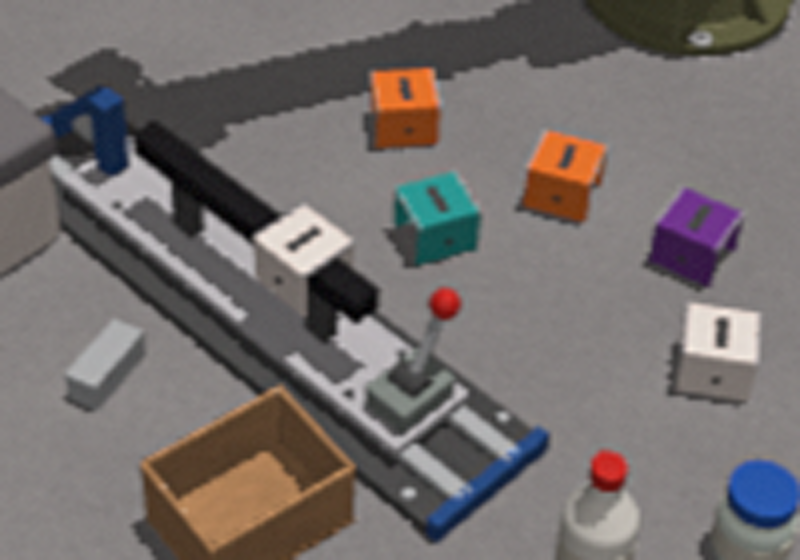

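First cover hangs at crop (303,250) and the lever is locked. Hang the second.

```bash
python3 - <<'E'
from h import *
S,T=grab_frame("scene"),grab_frame("top"); c=[k for k in covers(S,T) if k[0][0]<.55]
print("jar",onz(T,near(blobs(T,"blue"),(108,184))[0],.075).round(3))
if len(c)==1 and pick(c[0]): print(hang(-.03))
move_ptp([.45,-.25,.3],DN(YP)); S,T=grab_frame("scene"),grab_frame("top"); print(ptr_mark(T)[2],lballs(S,T)); covers(S,T)
a=S["pixels"][160:300,170:370,::-1]; b=T["pixels"][115:255,165:365,::-1]
cv2.imwrite("pics/h2.png",cv2.resize(np.vstack([a,b]),None,fx=2.1,fy=2.1,interpolation=cv2.INTER_CUBIC)); st("e")
E
```

```text
cover slot [0.4077 0.3384 0.048 ] rect [0.4071 0.3386 0.048 ] tri [0.4078 0.3385 0.0471] err 0.0003 slot yaw 0.591 edges [[0.058, -1.002], [0.057, -2.557]]
jar [0.532 0.461 0.075]
touch False
grip 0.638 t 48.5 p [0.4075 0.3385 0.0101] F [-0.2 -0.1  0.9]
lift 0.639 t 50.0 p [0.4068 0.338  0.1989] F [ 0.2  0.9 -1.4]
over 0.641 t 51.5 p [ 0.629  -0.0158  0.1999] F [ 0.9  1.1 -1.2]
w 0.643 t 52.4 p [ 0.6297 -0.0188  0.1509] F [-0.4  1.  -1.9]
contact True
hung t 53.6 p [ 0.6289 -0.0188  0.0852] F [-0.   0.4  4.5]
True
-8.042161541039073e-05 [(array([0.5999, 0.1999, 0.1216]), np.float64(0.0015))]
cover slot [ 0.6288 -0.1272  0.048 ] rect [ 0.6263 -0.0958  0.048 ] tri [ 0.6389 -0.1353  0.0304] err 0.0175 slot yaw -1.534 edges [[0.072, 0.001], [0.206, -1.573]]
e t 57.3 p [ 0.4504 -0.2494  0.2997] F [ 0.  -0.3 -0.1]
```

View pics/h2.png

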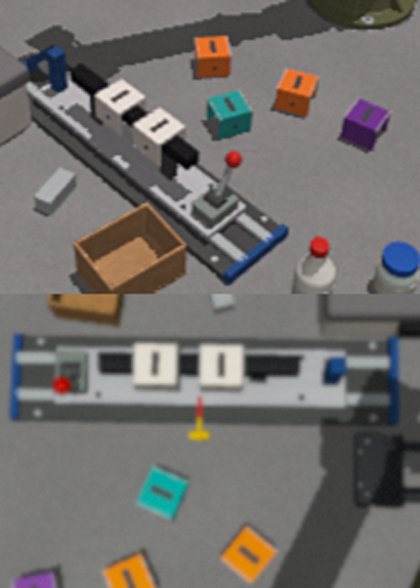

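Both covers straddle the bar, at (120,100) and (160,130) in the scene half and (155,363) and (220,363) in the top half; no other white cover remains. Free the clamp and slide home.

```bash
python3 - <<'E'
from h import *
lever(True,.200,.633)
move_ptp([.45,-.25,.3],DN(YP)); S,T=grab_frame("scene"),grab_frame("top"); L=lballs(S,T); print(L)
assert L and L[0][0][0]>.66
grip(.57); move_ptp([.6262,-.181,.25],DN(YP)); st("x",movel([.6262,-.181,.076],.12,f_stop=12))
grip(0,30); st(read_gripper_width()); p=read_position()
r=movel([p[0]-.018*.08,p[1]-.08,p[2]],.04,f_stop=20); hold(.2); st("home",r,read_gripper_width())
E
```

```text
push stop True t 63.5 p [0.6489 0.2001 0.1049] F [-3.  -0.8  4.2]
[(array([0.6711, 0.1986, 0.1195]), np.float64(0.0002))]
x False t 70.0 p [ 0.6268 -0.1812  0.0769] F [ 0.2  0.9 -1. ]
0.27299839384922103 t 70.6 p [ 0.6263 -0.1812  0.0761] F [-0.2 -0.7  0.8]
home True 0.27618747502806873 t 72.4 p [ 0.6252 -0.2467  0.076 ] F [-1.7  1.9  4.6]
```

```bash
python3 - <<'E'
from h import *
hold(.2); grip(.57); p=read_position(); movel([p[0],p[1],.25],.12)
move_ptp([.45,-.25,.3],DN(YP)); S,T=grab_frame("scene"),grab_frame("top"); print(ptr_mark(T)[2],lballs(S,T)); st("e")
save("home.png",T,(165,115,365,245))
E
```

```text
-0.064834015127002 [(array([0.6704, 0.1326, 0.1212]), np.float64(0.0014))]
e t 75.8 p [ 0.4514 -0.2492  0.2991] F [-0.3  0.3 -0. ]
```

View pics/home.png

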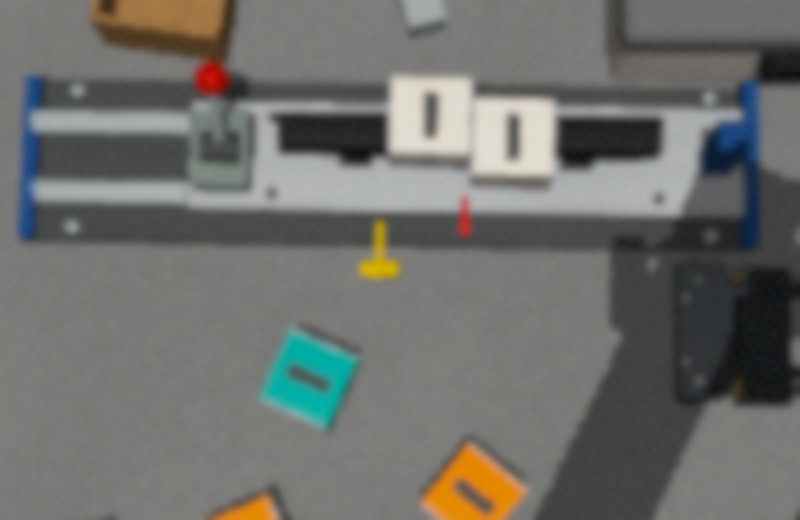

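The carriage is against the home wall (pointer column 465), but the covers were knocked apart sideways (slots at (431,115) and (512,137)). Measure the slots in both views.

```bash
cat >> h.py <<'E'
def slots(S,T,bar):
    "dark slots inside hung white roofs, triangulated; bar frame coords"
    def dk(f,pred):
        u,v=pred.astype(int); r=50 
        m=(f["pixels"].min(2)>150).astype(np.uint8); cl=cv2.morphologyEx(m,cv2.MORPH_CLOSE,np.ones((7,7)))
        g=f["pixels"].mean(2); d=((cl>0)&(g<130)).astype(np.uint8)
        n,l,s,c=cv2.connectedComponentsWithStats(d); out=[]
        for i in range(1,n):
            if s[i][4]<6 or np.hypot(*(c[i]-pred))>r: continue
            ys,xs=np.nonzero(cv2.dilate((l==i).astype(np.uint8),np.ones((3,3)))); w=np.clip(200-g[ys,xs],0,None)
            out.append((np.r_[(xs*w).sum(),(ys*w).sum()]/w.sum(),s[i][4]))
        return out
    pr=np.r_[bar,.123]
    for a,na in dk(T,proj(T,pr)):
        for b,nb in dk(S,proj(S,pr)):
            X,e=tri(T,a,S,b)
            if e<.006 and .09<X[2]<.15:
                d=X[:2]-bar; print("slot",a.round(1),b.round(1),X.round(4),"e",round(e,4),"bar x,y",round(d[0]+PSI*d[1],4),round(d[1]-PSI*d[0],4),na,nb)
E
python3 - <<'E'
from h import *
S,T=grab_frame("scene"),grab_frame("top")
slots(S,T,BAR+[-.0012,-.0653])
a=S["pixels"][160:260,170:320,::-1]; cv2.imwrite("pics/home2.png",cv2.resize(a,None,fx=5,fy=5,interpolation=cv2.INTER_CUBIC))
E
```

```text
slot [272.3 143.1] [222.3 206.4] [ 0.6428 -0.0265  0.122 ] e 0.0013 bar x,y 0.0138 0.0279 19 15
slot [292.9 148.7] [214.  195.6] [ 0.6269 -0.0863  0.1216] e 0.0 bar x,y -0.001 -0.0322 25 12
```

View pics/home2.png

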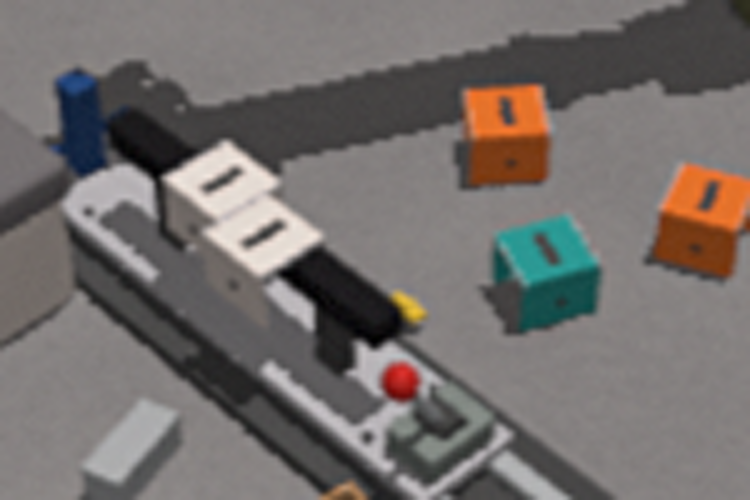

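One cover was knocked along and to the back of its play, but its roof is at the same height (0.122) as the other, so both hang level. Nudge the post once more to confirm home, then lock.

```bash
python3 - <<'E'
from h import *
grip(.57); move_ptp([.625,-.2467,.25],DN(YP)); movel([.625,-.2467,.076],.12,f_stop=12)
grip(0,30); p=read_position(); st("g")
r=movel([p[0],p[1]-.02,p[2]],.03,f_stop=25); st("nudge",r)
hold(.2); grip(.57); hold(.1); p=read_position(); movel([p[0],p[1],.25],.12)
lever(False,.1345,.632)
move_ptp([.45,-.25,.3],DN(YP)); S,T=grab_frame("scene"),grab_frame("top"); print(ptr_mark(T)[2],lballs(S,T)); slots(S,T,BAR+[-.0012,-.0653]); st("e")
a=S["pixels"][160:300,170:370,::-1]; b=T["pixels"][115:255,165:365,::-1]
cv2.imwrite("pics/end.png",cv2.resize(np.vstack([a,b]),None,fx=2.1,fy=2.1,interpolation=cv2.INTER_CUBIC))
E
```

```text
g t 79.1 p [ 0.625  -0.2468  0.0761] F [0.2 0.1 0.7]
nudge True t 79.5 p [ 0.625  -0.2467  0.0759] F [-2.3  2.6  3.9]
push stop True t 87.6 p [0.6224 0.1344 0.1064] F [ 2.9 -0.3  0.9]
-0.06476091092502008 [(array([0.5988, 0.1341, 0.1223]), np.float64(0.0019))]
slot [272.3 143.2] [222.3 206.4] [ 0.6428 -0.0265  0.1219] e 0.0013 bar x,y 0.0138 0.0279 19 15
slot [292.9 148.6] [214.  195.6] [ 0.6269 -0.0862  0.1217] e 0.0001 bar x,y -0.001 -0.0322 26 12
e t 90.5 p [ 0.4509 -0.2487  0.2996] F [-0.6 -0.8 -0.9]
```

View pics/end.png

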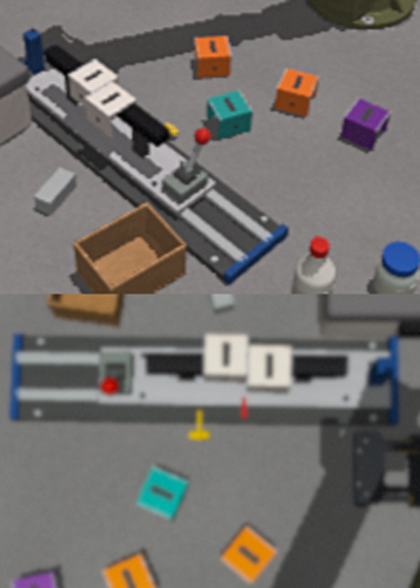

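The nudge met the hard stop without moving. The lever is locked (ball at (202,135) and (109,385)), and both covers hang level.

```bash
python3 -c "
from workcell import *
print(job_done())"
```

```text
the job is handed in; nothing more can be done
None
```

The job is handed in, verdict not shown: the carriage is home against the stop and locked, and both white covers found hang level on the bar, though one was knocked to the back of its sideways play during the run.

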